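# Snap open the oak recipe stand at the coffee corner

### The job

Take the folding recipe stand with the pale wooden back by its brass tab and swing its back up and over until it snaps fully open and stays leaning back by itself, ready for a recipe card; then let go. Leave the black stand folded, and leave the glass cup standing where it is.

Things in the scene. Friction and masses are not known exactly. Their poses are not given: they have to be found in the camera images.
- oak_tab (a point): Grip point on the oak stand's brass tab, which is 24 wide, 8 thick, 50 long and juts from the panel's free edge over bare counter, towards the robot. Point: mid-width, mid-thickness, 15 from the tab's end, 35 from the panel, 22 above the counter when folded. Axes turn with the panel: y along the hinge; x along the panel to the hinge line, 185 away, 22 above the counter; z up when folded.
- oak_panel (a joint): Oak stand: fixed base 160 x 180 x 14; back panel 145 x 140 x 8 hinged at its far edge. Joint in rad: 0 folded flat on the base; lifting the tab up and over the hinge raises it; 1.57 upright; 1.92 stop, fully open, leaning away. Over-centre spring: about 4 N at the tab to start, less higher up; let go below 1.05 it falls shut, beyond (1.25 is safe) it springs open in about 1 s.
- black_panel (a joint): Angle in rad of the back of the other stand, same make, size and spring but black plastic with a steel tab: 0 folded flat, as it starts and must stay; grows as it opens. The two stands are on either side of the robot's centre line, either way round, their tabs towards the robot, each turned up to 0.35 rad.
- cup: Clear glass cup between the stands: 68 across, 62 high, handle on its own +y side, origin at the centre of its underside, z up. It stands on a glass saucer 108 across, 10 high (the cup's underside is 6 above the counter). Beyond the stands are two lidded jars, 82 across and 115 high, on a low gilt tray. All lengths here and above in mm.
There are look-alikes about, which are no part of the job. Leave any green or pink look-alike of the cup alone.

How it is judged:
At the end, for the whole second after the job is handed in: The oak stand's back is open to its stop (beyond 1.75 rad of 1.92) and at rest, the black stand is still folded (below 0.15 rad), and the cup stands upright within 20 mm of where it was (value of joint oak_panel above 1.75 rad and velocity of joint oak_panel between -0.1 and 0.1 rad/s and value of joint black_panel below 0.15 rad and distance of cup from where it was at the start of the episode below 0.02 m and angle between cup's own z axis and vertical below 0.2 rad); the robot touches nothing.
It fails at once if the black stand's back was lifted by more than about 20 degrees (value of joint black_panel above 0.35 rad).
It fails at once if the glass cup was tipped over (angle between cup's own z axis and vertical above 0.6 rad).
It also fails if it takes over 38 s, if anything falls off the work surface, if the arm or the gripper's body presses on something with over 40 N, if the wrist force passes 120 N, or if a joint passes its speed limit or range.

### The arm

A 7-joint arm with a two-finger parallel gripper is mounted at the origin on the work surface. World frame = base frame: x ahead of the robot, y to its left, z up, the work surface at z = 0. Lengths are in m, angles in rad, forces in N, time in s.
With the tool pointing down it reaches from about 0.425 to 1.025 m from the base axis. Payload 9.4 kg.
Tool frame: the origin (TCP) lies at the very end of the fingers, on their centre line; the grasp point (between the pads) lies 19 mm behind it; z points along the fingers, y is the line along which they close (so a half turn about z gives the same grasp; the last joint's range is limited). The gripper opens to 85 mm and grips with 20 to 120 N. Pads are 22 mm wide; open, the fingers measure 114 mm over their backs; the gripper's body (76 mm by 85 mm) begins 54 mm behind the grasp point. The pads swing forward as they close: fully open they stand 13 mm farther back than shut.
Start: joints at [1.1, 0.599, -0.003, 1.599, 0.002, 0.943, -0.08], TCP at [0.278, -0.67, 0.231] pointing down, gripper open.
Joint ranges: [-2.57, 2.57], [-0.35, 1.97], [-1.29, 1.29], [0.11, 2.56], [-1.05, 4.19], [0.11, 1.86], [-2.63, 2.63]. Speed limits (rad/s): [2.22, 2.22, 3.01, 3.01, 3.14, 3.14, 3.14].

### API

Orientations are given as a unit quaternion [x, y, z, w].
In Python, from bench import env gives the robot as it stands.
- The arm moves only by the tool carry_out, never from a script. Its argument "rows" is a list of rows, each a list of 7 numbers: the finger opening in cm, from 0 to 8.54, then the shift along the tool's x, y, z in cm, then the turn, a rotation vector about the tool's x, y, z in degrees. In form: [[hand, x, y, z, rx, ry, rz], ...]. A call has 1 to 8 rows; each row shifts and turns the commanded pose from where the row before left it, along the tool's axes as they then stand; what a row does not reach is not made up. A row lasts 1/10 s, in which the tool goes at most 50 mm and 8.59 degrees, less where a joint would pass 70% of its speed; a pose out of reach is approached as far as the arm can. A call with a gripper value outside its range is refused whole. The fingers move at their own pace and stop on an object; "newtons" is the grip in N (left out, the last holds). Time passes only in rows, so rows that do not move let the fingers close. It gives the time, the measured TCP pose, the force, the opening and the grip force at its end, in the units of the state.
- env.get_obs(): the state, without advancing time (a new reading comes with each control period).
- env.get_image(name): name is "scene" or "side" or "wrist"; returns (picture, depth): 400x640x3 uint8, blue, green, red; 400x640 float32, m along the optical axis (not along the pixel's ray), 0 where there is no reading.
- env.camera_params(name): a dict with "fx", "fy", "cx", "cy" (pixels), "extrinsics" (4x4, takes a point from world to camera coordinates). Camera axes: x right, y up, looking along -z (the intrinsics and any distortion apply to the point x, -y, -z); pixel columns grow to the right and rows downward; lengths in m; the calibration is good to about 2 mm. The wrist camera is an equidistant fisheye: a pixel r from the principal point sees the ray r / f radians off the axis. A picture is of the moment at which its call begins: read the wrist's pose just before it. camera_params takes no time and is no camera call; for the wrist camera it gives the pose at the moment of the call.
- env.hand_in(): hands the job in; it is judged then, once.
The state is a dict: "time": time; "joints": joint angles; "qd": joint speeds; "joint_efforts": joint torques, N m; "ee_pos": TCP position; "eef_rot": TCP orientation; "wrist_force": force on the tool from outside, world axes, zero at the start; "torque": the same for the moment, N m; "finger_gap": finger opening in m; "gripper_force": force on a finger pad.
Only numpy, scipy, OpenCV 4.12 (cv2) and the standard library are available. Lean on these libraries where they do the work, as an engineer would, in place of code of your own. Each camera call takes 0.05 s, during which the arm holds its last target. There are 200 camera calls.

## Working session

There is one attempt and no reset: what is moved stays moved. The work goes in short steps, Python scripts to look and compute and a tool call to move; the robot and the scene stay as the last step left them, time stands still between calls to the robot, and variables do not carry over. Pictures are saved under pics/ and viewed, at most 10 in all, crops included, and the job is handed in when it is done.

Besides the shell and the picture viewer there is one more tool, called after "Emit:" as a command line: name --pt "numbers of a row" for each row, then --argument value for the rest. carry_out: Moves the arm, as the interface text tells. Its arguments: {"type":"object","properties":{"rows":{"type":"array"},"newtons":{"type":"number"}},"required":["rows"]}

```bash
ls; mkdir -p pics
cat > h.py <<'E'
import numpy as np, cv2
from bench import env
def snap(n,out):
    p=env.camera_params(n); im,d=env.get_image(n); cv2.imwrite(f'pics/{out}.png',im); np.savez(f'pics/{out}.npz',im=im,d=d,E=p['extrinsics'],k=[p['fx'],p['fy'],p['cx'],p['cy']])
def world(f,u,v,dd=None):
    z=np.load(f'pics/{f}.npz'); fx,fy,cx,cy=z['k']; u=np.asarray(u,float);v=np.asarray(v,float)
    d=z['d'][v.astype(int),u.astype(int)] if dd is None else dd
    c=np.stack([(u-cx)/fx*d,-(v-cy)/fy*d,-d,np.ones_like(d)],-1)
    return (c@np.linalg.inv(z['E']).T)[...,:3]
E
python3 - <<'E'
from h import *
snap('scene','s1'); snap('side','d1')
o=env.get_obs(); print(o['ee_pos'],o['eef_rot'],o['time'],o['joints'])
for n in('scene','side'): 
  p=env.camera_params(n); print(np.round(np.linalg.inv(p['extrinsics']),2),{k:v for k,v in p.items() if k!='extrinsics'})
E
```

```text
pics
[ 0.27801827 -0.66911055  0.23051759] [ 9.80673857e-01  1.95648393e-01 -1.93776372e-04 -6.74145240e-04] 0.1 [ 1.10027482  0.6000237  -0.00252774  1.60005387  0.00177098  0.94292019
 -0.07981278]
[[ 0.22 -0.62  0.76  1.24]
 [ 0.98  0.15 -0.16 -0.16]
 [-0.02  0.77  0.64  0.69]
 [ 0.    0.    0.    1.  ]] {'fx': 448.01895851702784, 'fy': 448.01895851702784, 'cx': 327.72941409256515, 'cy': 207.05093658104803}
[[-0.99  0.07 -0.12  0.35]
 [-0.14 -0.47  0.87  0.86]
 [ 0.    0.88  0.47  0.54]
 [ 0.    0.    0.    1.  ]] {'fx': 445.2995293412356, 'fy': 445.2995293412356, 'cx': 318.64520603887865, 'cy': 199.0262293602904}
```

View pics/s1.png

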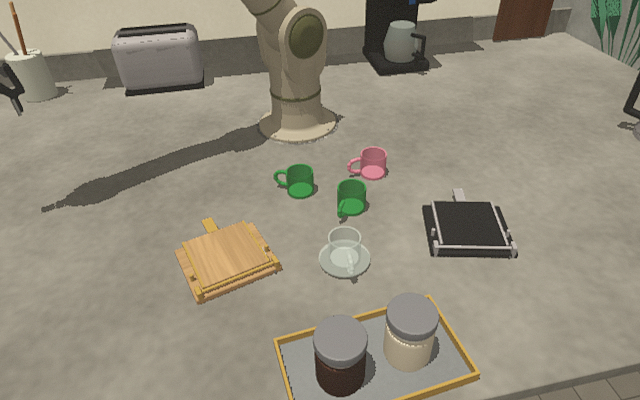

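View pics/d1.png

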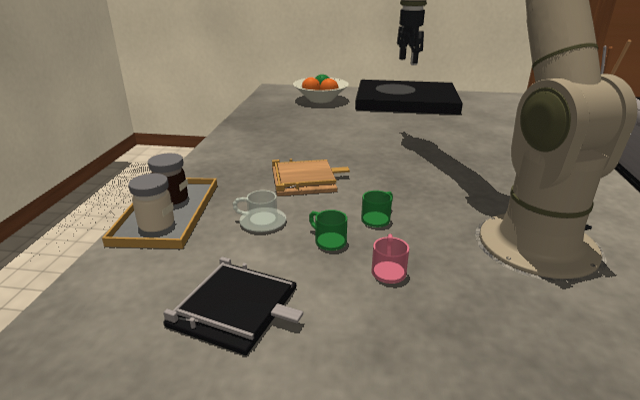

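Scene view: the oak stand is at (228,257) with its brass tab at (210,226). The black stand is at (468,228) with a steel tab at (459,195). The clear cup is at (344,245), and the green and pink cups are look-alikes. The pale wood and brass tab match the description, so the oak stand is the target. I'll confirm that in a crop and measure it.

Run:
```python
from h import *
z=np.load('pics/s1.npz'); im=z['im']
cv2.imwrite('pics/c1.png',cv2.resize(im[200:310,165:295],None,fx=4.5,fy=4.5,interpolation=cv2.INTER_CUBIC))
for f,(u0,u1,v0,v1) in {'s1':(165,295,205,310),'d1':(262,360,150,200)}.items():
    im=np.load(f'pics/{f}.npz')['im']
    hsv=cv2.cvtColor(im,cv2.COLOR_BGR2HSV)
    v,u=np.mgrid[v0:v1,u0:u1]; u=u.ravel();v=v.ravel()
    m=(hsv[v,u,1]>85); u=u[m];v=v[m]
    P=world(f,u,v); ok=np.isfinite(P).all(1)&(P[:,2]>0.005)&(P[:,2]<0.06); P=P[ok]
    print(f,len(P),np.percentile(P[:,2],[5,50,95]))
    top=P[(P[:,2]>.02)&(P[:,2]<.033)]
    r=cv2.minAreaRect(top[:,:2].astype(np.float32)*1000); print(r,cv2.boxPoints(r))
    # tab: nearest points to base in x
    a=top[np.argsort(top[:,0])[:25]]; print(np.round(a[::4],3))
print(world('s1',[210,215,206,212],[226,234,221,229]), world('s1',[344],[262]),world('d1',[345,340],[171,171]))
```

```text
s1 5411 [0.01192763 0.02533181 0.02798064]
((533.7190551757812, -248.16905212402344), (211.44912719726562, 170.43600463867188), 17.4385986328125) [[ 407.3153  -198.5517 ]
 [ 458.39218 -361.15424]
 [ 660.1228  -297.7864 ]
 [ 609.0459  -135.18387]]
[[ 0.431 -0.275  0.024]
 [ 0.435 -0.275  0.025]
 [ 0.437 -0.272  0.028]
 [ 0.438 -0.29   0.024]
 [ 0.44  -0.277  0.026]
 [ 0.441 -0.288  0.026]
 [ 0.441 -0.275  0.024]]
d1 1970 [0.00958071 0.02386363 0.02627946]
((529.8407592773438, -246.48336791992188), (208.94320678710938, 173.3491973876953), 17.090679168701172) [[ 404.5102  -194.33887]
 [ 455.4549  -360.03314]
 [ 655.1713  -298.62787]
 [ 604.2266  -132.9336 ]]
[[ 0.428 -0.268  0.022]
 [ 0.432 -0.274  0.025]
 [ 0.434 -0.272  0.025]
 [ 0.436 -0.266  0.025]
 [ 0.439 -0.265  0.022]
 [ 0.441 -0.287  0.024]
 [ 0.443 -0.28   0.024]]
[[ 0.46354325 -0.27035962  0.02697208]
 [ 0.48977103 -0.26055815  0.02439898]
 [ 0.44029584 -0.27942426  0.0237435 ]
 [ 0.47232086 -0.266538    0.0249473 ]] [[ 0.64149668 -0.00916504  0.03065003]] [[ 0.43903637 -0.26495007  0.02222917]
 [ 0.45281111 -0.26337604  0.02202129]]
```

View pics/c1.png

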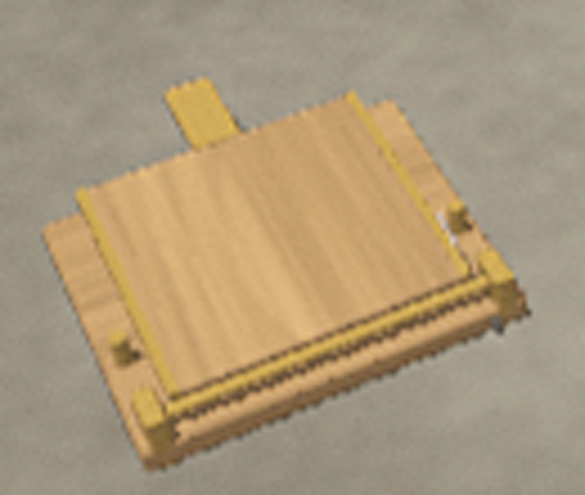

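The crop shows a pale wooden panel with a brass tab at top left, around (203,112) in the crop. That confirms it is the oak stand. Stand yaw is about 17.2°, the grip point is about (0.446,-0.274) and the hinge about (0.623,-0.219). I'll grip the tab across its width with the tool leaning about 30°.

```bash
cat >> h.py <<'E'
from scipy.spatial.transform import Rotation as R
def target(G,yaw,lean,back=0.):
    c,s=np.cos(np.radians(yaw)),np.sin(np.radians(yaw))
    R0=np.array([[c,s,0],[s,-c,0],[0,0,-1.]]).T.copy()
    R0=np.array([[c,s,0],[s,-c,0],[0,0,-1.]])
    Rt=R.from_matrix(R0)*R.from_rotvec([0,np.radians(lean),0])
    return np.array(G)+(0.019-back)*Rt.apply([0,0,1]),Rt
def delta(p,Rt):
    o=env.get_obs(); Rc=R.from_quat(o['eef_rot'])
    print('pos',np.round(o['ee_pos'],4),'t',o['time'],'F',np.round(o['wrist_force'],1),'gap',o['finger_gap'],'j',np.round(o['joints'],2))
    print('target',np.round(p,4),'shift cm',np.round(100*Rc.inv().apply(p-o['ee_pos']),2),'turn deg',np.round((Rc.inv()*Rt).as_rotvec(degrees=True),2))
E
python3 - <<'E'
from h import *
delta(*target([.446,-.274,.026],17.2,30,.12))
E
```

```text
pos [ 0.278  -0.6691  0.2305] t 0.1 F [ 0.6 -0.1 -0.9] gap 0.08550341752797319 j [ 1.1   0.6  -0.    1.6   0.    0.94 -0.08]
target [ 0.3978 -0.2889  0.1135] shift cm [ 25.65 -30.5   11.74] turn deg [-1.48 29.99  5.22]
```

Emit:
carry_out --pt "6 1.6 -1.9 0 0 0 0" --pt "6 3.2 -3.8 0 0 0 0" --pt "6 3.2 -3.8 0 0 0 0" --pt "6 3.2 -3.8 0 0 0 0" --pt "6 3.2 -3.8 0 0 0 0" --pt "6 3.2 -3.8 0 0 0 0" --pt "6 3.2 -3.8 0 0 0 0" --pt "6 1.6 -1.9 0 0 0 0"

```text
time: 0.9
ee_pos: [0.3838, -0.3337, 0.2312]
eef_rot: [0.98, 0.197, 0.0, -0.001]
wrist_force: [0.6, -0.4, 0.6]
finger_gap: 0.0597
gripper_force: 0.0
```

Emit:
carry_out --pt "6 1.6 -2 0 0 0 0" --pt "6 1.6 -1.9 0 0 0 0" --pt "6 0 0 0 0 0 5" --pt "6 0 0 0 0 5 0" --pt "6 0 0 0 0 5 0" --pt "6 0 0 0 0 5 0" --pt "6 0 0 0 0 5 0" --pt "6 0 0 0 0 0 0"

```text
time: 1.7
ee_pos: [0.3941, -0.2916, 0.2304]
eef_rot: [0.974, 0.147, 0.172, -0.027]
wrist_force: [0.3, 0.9, -0.2]
finger_gap: 0.0604
gripper_force: 0.0
```

Run:
```python
from h import *
delta(*target([.446,-.274,.026],17.2,30,.12))
```

```text
pos [ 0.3941 -0.2916  0.2304] t 1.7 F [ 0.3  0.9 -0.2] gap 0.06044364570296445 j [ 0.97  0.3  -0.32  2.25 -0.46  0.45 -0.2 ]
target [ 0.3978 -0.2889  0.1135] shift cm [-3.6  -0.13 11.14] turn deg [-0.07 10.   -0.09]
```

Emit:
carry_out --pt "6 -0.9 0 2.8 0 0 0" --pt "6 -0.9 0 2.8 0 0 0" --pt "6 -0.9 0 2.8 0 0 0" --pt "6 -0.9 -0.1 2.7 0 0 0" --pt "6 0 0 0 0 5 0" --pt "6 0 0 0 0 5 0" --pt "6 0 0 0 0 0 0"

```text
time: 2.4
ee_pos: [0.4018, -0.2892, 0.1178]
eef_rot: [0.965, 0.15, 0.212, -0.041]
wrist_force: [-0.2, 0.8, 0.4]
finger_gap: 0.0602
gripper_force: 0.0
```

Run:
```python
from h import *
delta(*target([.446,-.274,.026],17.2,30,.12))
snap('side','d2')
cv2.imwrite('pics/d2c.png',cv2.resize(np.load('pics/d2.npz')['im'][60:260,240:480],None,fx=3,fy=3))
```

```text
pos [ 0.4018 -0.2892  0.1178] t 2.4 F [-0.2  0.8  0.4] gap 0.060169863452040256 j [ 1.15  0.57 -0.55  2.35 -0.93  0.11  0.36]
target [ 0.3978 -0.2889  0.1135] shift cm [-0.52 -0.14  0.24] turn deg [-1.1   5.05  0.18]
```

View pics/d2c.png

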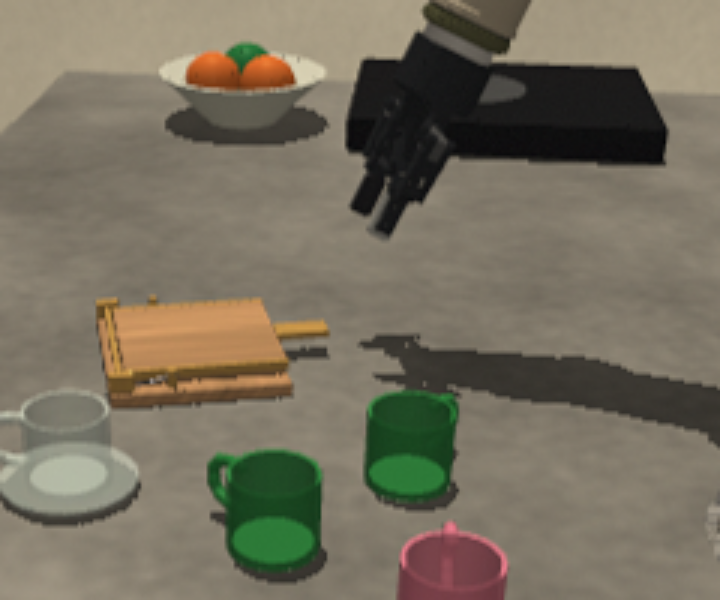

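The gripper is above and short of the tab (tab at crop (300,330)), correctly aligned. J6 is at its limit at 25° of lean, so I'll use about 15°.

Emit:
carry_out --pt "6 0 0 0 0 -5 0" --pt "6 0 0 0 0 -5 0" --pt "6 0 0 0 0 0 0"

```text
time: 2.75
ee_pos: [0.4049, -0.286, 0.1163]
eef_rot: [0.975, 0.157, 0.152, -0.032]
wrist_force: [1.4, 1.0, -0.7]
finger_gap: 0.0602
gripper_force: 0.0
```

Run:
```python
from h import *
delta(*target([.446,-.274,.026],17.2,15,.05))
```

```text
pos [ 0.4049 -0.286   0.1163] t 2.75 F [ 1.4  1.  -0.7] gap 0.06024126606967202 j [ 0.83  0.51 -0.21  2.32 -0.84  0.22  0.22]
target [ 0.4383 -0.2764  0.0559] shift cm [1.45 0.23 6.81] turn deg [-1.19 -2.89  0.98]
```

Emit:
carry_out --pt "6 0 0 0 -1.2 -2.9 1" --pt "6 0.6 0.1 2.2 0 0 0" --pt "6 0.6 0.1 2.2 0 0 0" --pt "6 0.6 0 2.2 0 0 0" --pt "6 0 0 0 0 0 0"

```text
time: 3.25
ee_pos: [0.4373, -0.2803, 0.0577]
eef_rot: [0.98, 0.147, 0.128, -0.024]
wrist_force: [-0.5, 0.5, -0.0]
finger_gap: 0.0604
gripper_force: 0.0
```

Run:
```python
from h import *
delta(*target([.446,-.274,.025],17.2,15,0))
snap('side','d3'); snap('scene','s3')
a=np.load('pics/d3.npz')['im'][110:230,260:400]; b=np.load('pics/s3.npz')['im'][160:280,140:280]
cv2.imwrite('pics/c3.png',cv2.resize(np.hstack([a,b]),None,fx=2.8,fy=2.8,interpolation=cv2.INTER_CUBIC))
```

```text
pos [ 0.4373 -0.2803  0.0577] t 3.25 F [-0.5  0.5 -0. ] gap 0.06042068836187557 j [ 0.73  0.63 -0.2   2.3  -1.04  0.11  0.34]
target [ 0.4507 -0.2725  0.0066] shift cm [ 0.14 -0.3   5.33] turn deg [-0.49  0.   -0.18]
```

View pics/c3.png

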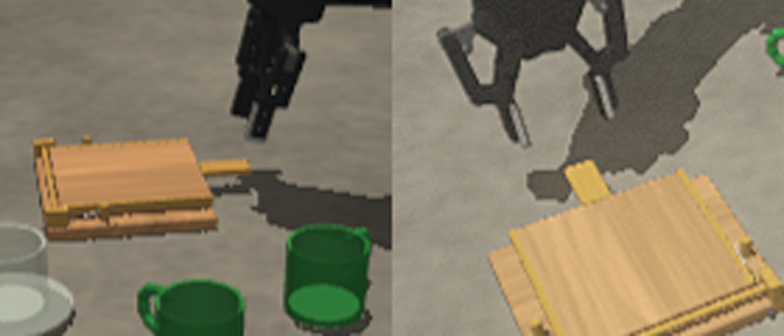

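The fingers straddle the tab line and sit just short of and above it. J5 and J6 are at their limits, so I'll cut the lean to about 3° before descending.

Emit:
carry_out --pt "6 0 0 0 0 -4 0" --pt "6 0 0 0 0 -4 0" --pt "6 0 0 0 0 -4 0" --pt "6 0 0 0 0 0 0"

```text
time: 3.75
ee_pos: [0.4387, -0.2797, 0.0585]
eef_rot: [0.988, 0.148, 0.035, -0.009]
wrist_force: [-0.5, 0.3, -0.1]
finger_gap: 0.0605
gripper_force: 0.0
```

Run:
```python
from h import *
delta(*target([.446,-.274,.026],17.2,3,0))
```

```text
pos [ 0.4387 -0.2797  0.0585] t 3.75 F [-0.5  0.3 -0.1] gap 0.06047554127890393 j [ 0.27  0.65  0.33  2.24 -0.86  0.34  0.08]
target [ 0.4469 -0.2737  0.007 ] shift cm [ 0.59 -0.3   5.21] turn deg [-0.38 -1.1  -0.2 ]
```

Emit:
carry_out --pt "6 0.6 -0.3 0 0 0 0" --pt "6 0 0 1.5 0 0 0" --pt "6 0 0 1.5 0 0 0" --pt "6 0 0 1.2 0 0 0" --pt "6 0 0 0.8 0 0 0" --pt "6 0 0 0 0 0 0" --pt "6 0 0 0 0 0 0"

```text
time: 4.45
ee_pos: [0.4435, -0.2762, 0.0086]
eef_rot: [0.989, 0.145, 0.035, -0.01]
wrist_force: [0.2, -0.1, 0.7]
finger_gap: 0.0599
gripper_force: 0.0
```

Run:
```python
from h import *
delta(*target([.446,-.274,.026],17.2,3,0))
```

```text
pos [ 0.4435 -0.2762  0.0086] t 4.45 F [ 0.2 -0.1  0.7] gap 0.05985541263715076 j [ 0.37  0.73  0.17  2.25 -0.95  0.21  0.15]
target [ 0.4469 -0.2737  0.007 ] shift cm [ 0.39 -0.14  0.18] turn deg [-0.52 -1.16 -0.55]
```

Emit:
carry_out --pt "6 0.4 -0.1 0.1 0 0 0" --pt "2 0 0 0 0 0 0" --pt "2 0 0 0 0 0 0" --pt "2 0 0 0 0 0 0" --pt "2 0 0 0 0 0 0" --pt "2 0 0 0 0 0 0" --newtons 40

```text
time: 5.05
ee_pos: [0.4486, -0.2746, 0.008]
eef_rot: [0.989, 0.146, 0.035, -0.008]
wrist_force: [0.8, -4.8, 5.8]
finger_gap: 0.0229
gripper_force: 40.3
```

Run:
```python
from h import *
delta(*target([.446,-.274,.026],17.2,3,0))
o=env.get_obs();Rc=R.from_quat(o['eef_rot']);G=o['ee_pos']-.019*Rc.apply([0,0,1]);print('G',G, o['gripper_force'])
# arc plan: hinge H, radius; per-step shifts in current tool frame with tool turning k*dtheta
H=np.array([.446,-.274,.022])+.185*np.array([np.cos(.3),np.sin(.3),0]); ax=np.array([-np.sin(.3),np.cos(.3),0])
for k in (1.,.6):
  p=o['ee_pos'].copy();Rt=Rc;g=G.copy()
  for i in range(16):
    dq=R.from_rotvec(ax*np.radians(5)); g2=H+dq.apply(g-H); R2=R.from_rotvec(ax*np.radians(5*k))*Rt
    p2=g2+.019*R2.apply([0,0,1]); print(k,5*(i+1),np.round(100*Rt.inv().apply(p2-p),2),np.round((Rt.inv()*R2).as_rotvec(degrees=True),1),np.round(p2,3))
    p,Rt,g=p2,R2,g2
```

```text
pos [ 0.4486 -0.2746  0.008 ] t 5.05 F [ 0.8 -4.8  5.8] gap 0.022906874158368784 j [ 0.36  0.73  0.17  2.24 -0.95  0.21  0.14]
target [ 0.4469 -0.2737  0.007 ] shift cm [-0.14 -0.14  0.09] turn deg [-0.33 -1.15 -0.39]
G [ 0.44729701 -0.27514834  0.02697359] 40.28532028198242
1.0 5 [ 0.06 -0.01 -1.6 ] [-0. -5.  0.] [ 0.448 -0.275  0.024]
1.0 10 [ 0.06 -0.01 -1.6 ] [-0. -5.  0.] [ 0.449 -0.275  0.04 ]
1.0 15 [ 0.06 -0.01 -1.6 ] [-0. -5.  0.] [ 0.451 -0.274  0.056]
1.0 20 [ 0.06 -0.01 -1.6 ] [-0. -5.  0.] [ 0.455 -0.273  0.071]
1.0 25 [ 0.06 -0.01 -1.6 ] [-0. -5.  0.] [ 0.459 -0.271  0.087]
1.0 30 [ 0.06 -0.01 -1.6 ] [-0. -5.  0.] [ 0.465 -0.269  0.101]
1.0 35 [ 0.06 -0.01 -1.6 ] [-0. -5.  0.] [ 0.472 -0.267  0.115]
1.0 40 [ 0.06 -0.01 -1.6 ] [-0. -5.  0.] [ 0.481 -0.265  0.129]
1.0 45 [ 0.06 -0.01 -1.6 ] [-0. -5.  0.] [ 0.49  -0.262  0.141]
1.0 50 [ 0.06 -0.01 -1.6 ] [-0. -5.  0.] [ 0.501 -0.259  0.153]
1.0 55 [ 0.06 -0.01 -1.6 ] [-0. -5.  0.] [ 0.512 -0.255  0.164]
1.0 60 [ 0.06 -0.01 -1.6 ] [-0. -5.  0.] [ 0.524 -0.251  0.173]
1.0 65 [ 0.06 -0.01 -1.6 ] [-0. -5.  0.] [ 0.537 -0.247  
[... 521 characters left out ...]
 30 [ 0.4  -0.01 -1.53] [-0. -3.  0.] [ 0.469 -0.268  0.1  ]
0.6 35 [ 0.46 -0.01 -1.51] [-0. -3.  0.] [ 0.477 -0.266  0.113]
0.6 40 [ 0.51 -0.01 -1.49] [-0. -3.  0.] [ 0.485 -0.263  0.126]
0.6 45 [ 0.56 -0.01 -1.47] [-0. -3.  0.] [ 0.495 -0.26   0.138]
0.6 50 [ 0.61 -0.01 -1.44] [-0. -3.  0.] [ 0.506 -0.257  0.149]
0.6 55 [ 0.66 -0.01 -1.42] [-0. -3.  0.] [ 0.517 -0.253  0.159]
0.6 60 [ 0.71 -0.01 -1.39] [-0. -3.  0.] [ 0.53  -0.25   0.168]
0.6 65 [ 0.76 -0.01 -1.36] [-0. -3.  0.] [ 0.543 -0.246  0.175]
0.6 70 [ 0.8  -0.01 -1.33] [-0. -3.  0.] [ 0.556 -0.241  0.182]
0.6 75 [ 0.85 -0.01 -1.3 ] [-0. -3.  0.] [ 0.57  -0.237  0.187]
0.6 80 [ 0.89 -0.01 -1.27] [-0. -3.  0.] [ 0.585 -0.233  0.19 ]
```

Gripped (gap 23 mm, 40 N). The tool has to end near vertical so the tab can spring out between the fingers. I'll turn it only slightly and let the tab pivot in the pads.

```bash
cat >> h.py <<'E'
H=np.array([.446,-.274,.022])+.185*np.array([np.cos(.3),np.sin(.3),0]); ax=np.array([-np.sin(.3),np.cos(.3),0])
def arc(k,n):
    o=env.get_obs();Rt=R.from_quat(o['eef_rot']);p=o['ee_pos'];g=p-.019*Rt.apply([0,0,1])
    r=g-H; print('theta',np.degrees(np.arctan2(r[2],-r@[np.cos(.3),np.sin(.3),0])),'r',np.linalg.norm(r),'F',o['wrist_force'],'gap',o['finger_gap'],'lat',r@ax,'j',np.round(o['joints'],2),'z',Rt.apply([0,0,1]))
    for i in range(n):
        g2=H+R.from_rotvec(ax*np.radians(5)).apply(g-H); R2=R.from_rotvec(ax*np.radians(5*k))*Rt
        p2=g2+.019*R2.apply([0,0,1]); print(np.round(100*Rt.inv().apply(p2-p),2),np.round((Rt.inv()*R2).as_rotvec(degrees=True),1)); p,Rt,g=p2,R2,g2
E
python3 -c "
from h import *
arc(.2,16)"
```

```text
theta 1.5475071475386422 r 0.1841733997261095 F [ 0.77997923 -4.76231113  5.81994095] gap 0.022906874158368784 lat -0.0014803419628156198 j [ 0.36  0.73  0.17  2.24 -0.95  0.21  0.14] z [ 0.0675221   0.02687919 -0.99735564]
[ 0.2  -0.01 -1.59] [-0. -1.  0.]
[ 0.31 -0.01 -1.57] [-0. -1.  0.]
[ 0.42 -0.01 -1.54] [-0. -1.  0.]
[ 0.52 -0.01 -1.51] [-0. -1.  0.]
[ 0.63 -0.01 -1.47] [-0. -1.  0.]
[ 0.73 -0.01 -1.42] [-0. -1.  0.]
[ 0.82 -0.01 -1.36] [-0. -1.  0.]
[ 0.92 -0.01 -1.3 ] [-0. -1.  0.]
[ 1.   -0.01 -1.23] [-0. -1.  0.]
[ 1.09 -0.01 -1.15] [-0. -1.  0.]
[ 1.16 -0.01 -1.07] [-0. -1.  0.]
[ 1.24 -0.01 -0.98] [-0. -1.  0.]
[ 1.3  -0.01 -0.89] [-0. -1.  0.]
[ 1.36 -0.01 -0.8 ] [-0. -1.  0.]
[ 1.41 -0.01 -0.7 ] [-0. -1.  0.]
[ 1.46 -0.01 -0.6 ] [-0. -1.  0.]
```

Emit:
carry_out --pt "2 0.2 0 -1.6 0 -1 0" --pt "2 0.3 0 -1.6 0 -1 0" --pt "2 0.4 0 -1.5 0 -1 0" --pt "2 0.5 0 -1.5 0 -1 0" --pt "2 0 0 0 0 0 0" --newtons 30

```text
time: 5.55
ee_pos: [0.4594, -0.2712, 0.071]
eef_rot: [0.989, 0.147, 0.0, -0.003]
wrist_force: [-0.5, -5.6, -3.5]
finger_gap: 0.0229
gripper_force: 38.8
```

```bash
python3 -c "
from h import *
arc(.2,8)
snap('side','d4')
cv2.imwrite('pics/c4.png',cv2.resize(np.load('pics/d4.npz')['im'][60:230,230:430],None,fx=3,fy=3))"
```

```text
theta 21.636703951470803 r 0.18442988075396402 F [-0.49203136 -5.60710689 -3.53998192] gap 0.02289457112660151 lat -0.0014138873931121027 j [ 0.09  0.68  0.51  2.18 -0.77  0.47 -0.06] z [-8.46729623e-04  6.36117673e-03 -9.99979409e-01]
[ 0.63 -0.01 -1.47] [-0. -1.  0.]
[ 0.73 -0.01 -1.42] [-0. -1.  0.]
[ 0.82 -0.01 -1.36] [-0. -1.  0.]
[ 0.92 -0.01 -1.3 ] [-0. -1.  0.]
[ 1.01 -0.01 -1.23] [-0. -1.  0.]
[ 1.09 -0.01 -1.15] [-0. -1.  0.]
[ 1.17 -0.01 -1.07] [-0. -1.  0.]
[ 1.24 -0.01 -0.99] [-0. -1.  0.]
```

View pics/c4.png

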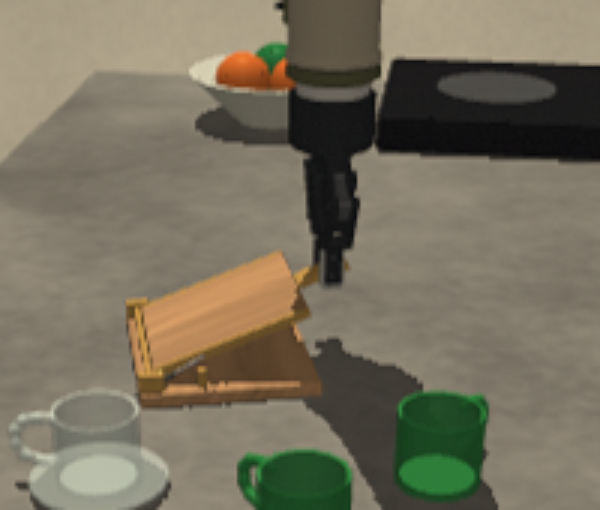

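The panel is up about 22° with the tab held in the fingers at crop (325,272), and the forces are small. I'll continue the swing.

Emit:
carry_out --pt "2 0.6 0 -1.5 0 -1 0" --pt "2 0.7 0 -1.4 0 -1 0" --pt "2 0.8 0 -1.4 0 -1 0" --pt "2 0.9 0 -1.3 0 -1 0" --pt "2 1.0 0 -1.2 0 -1 0" --pt "2 1.1 0 -1.1 0 -1 0" --pt "2 0 0 0 0 0 0"

```text
time: 6.3
ee_pos: [0.5104, -0.2552, 0.147]
eef_rot: [0.988, 0.148, -0.053, 0.003]
wrist_force: [-3.3, -3.3, 1.5]
finger_gap: 0.023
gripper_force: 38.8
```

```bash
python3 -c "
from h import *
arc(.1,8)"
```

```text
theta 51.14392639739478 r 0.184753244738534 F [-3.25200267 -3.2510173   1.47947668] gap 0.023040061979981624 lat -0.001300587788373208 j [-0.15  0.68  0.76  2.   -0.56  0.78 -0.33] z [-0.10330011 -0.02174789 -0.99441245]
[ 1.17 -0.01 -1.09] [-0.  -0.5  0. ]
[ 1.26 -0.01 -0.99] [-0.  -0.5  0. ]
[ 1.33 -0.01 -0.89] [-0.  -0.5  0. ]
[ 1.39 -0.01 -0.78] [-0.  -0.5  0. ]
[ 1.45 -0.01 -0.67] [-0.  -0.5  0. ]
[ 1.5  -0.01 -0.55] [-0.  -0.5  0. ]
[ 1.54 -0.01 -0.43] [-0.  -0.5  0. ]
[ 1.57 -0.01 -0.3 ] [-0.  -0.5  0. ]
```

Emit:
carry_out --pt "2 1.2 0 -1.1 0 -0.5 0" --pt "2 1.3 0 -1.0 0 -0.5 0" --pt "2 1.3 0 -0.9 0 -0.5 0" --pt "2 1.4 0 -0.8 0 -0.5 0" --pt "2 1.5 0 -0.7 0 -0.5 0" --pt "2 1.5 0 -0.5 0 -0.5 0" --pt "2 0 0 0 0 0 0"

```text
time: 7.0
ee_pos: [0.5955, -0.2287, 0.1856]
eef_rot: [0.986, 0.148, -0.078, 0.006]
wrist_force: [-1.8, 2.8, 5.2]
finger_gap: 0.0228
gripper_force: 38.3
```

```bash
python3 -c "
from h import *
arc(0,6)
snap('side','d5')
cv2.imwrite('pics/c5.png',cv2.resize(np.load('pics/d5.npz')['im'][40:230,220:420],None,fx=3,fy=3))"
```

```text
theta 81.93387331739507 r 0.18421961364304043 F [-1.75889522  2.77905291  5.20772127] gap 0.02276954943274604 lat -0.0011153573145549764 j [-0.24  0.74  0.82  1.79 -0.5   1.   -0.49] z [-0.15161072 -0.03500042 -0.98782041]
[ 1.56 -0.01 -0.4 ] [0. 0. 0.]
[ 1.59 -0.01 -0.27] [0. 0. 0.]
[ 1.6  -0.   -0.13] [0. 0. 0.]
[ 1.61 -0.    0.01] [0. 0. 0.]
[ 1.6  -0.    0.15] [0. 0. 0.]
[1.58 0.   0.29] [0. 0. 0.]
```

View pics/c5.png

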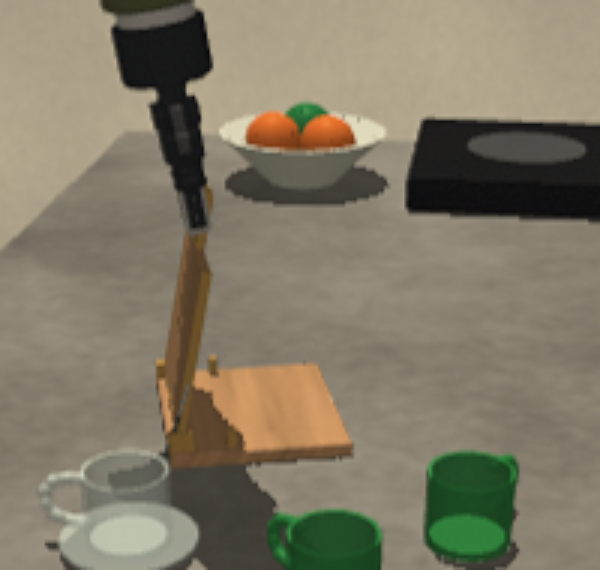

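The panel is at about 82° and the tab is still held. I'll carry it to about 102°, then open and back off along the tab.

Emit:
carry_out --pt "2 1.6 0 -0.4 0 0 0" --pt "2 1.6 0 -0.3 0 0 0" --pt "2 1.6 0 -0.1 0 0 0" --pt "2 1.6 0 0 0 0 0" --pt "2 0 0 0 0 0 0" --pt "6 0 0 0 0 0 0" --pt "6 0 0 0 0 0 0" --pt "6 0 0 0 0 0 0"

```text
time: 7.85
ee_pos: [0.6552, -0.2124, 0.1837]
eef_rot: [0.986, 0.146, -0.078, 0.007]
wrist_force: [-0.4, 0.4, 0.2]
finger_gap: 0.0596
gripper_force: 0.0
```

Emit:
carry_out --pt "6 0.2 0 -1.5 0 0 0" --pt "6 0.2 0 -2 0 0 0" --pt "6 0 0 -3 0 0 0" --pt "6 0 0 -3 0 0 0" --pt "6 0 0 -3 0 0 0" --pt "6 0 0 0 0 0 0" --pt "6 0 0 0 0 0 0" --pt "6 0 0 0 0 0 0"

```text
time: 8.65
ee_pos: [0.6781, -0.2061, 0.3063]
eef_rot: [0.986, 0.146, -0.078, 0.007]
wrist_force: [0.5, 0.2, -0.9]
finger_gap: 0.0603
gripper_force: 0.0
```

```bash
python3 -c "
from h import *
arc(0,0)
snap('side','d6'); snap('scene','s6')
a=np.load('pics/d6.npz')['im'][:,80:440]; b=np.load('pics/s6.npz')['im'][:,160:520]
cv2.imwrite('pics/c6.png',np.hstack([a,b]))"
```

```text
theta 101.15529942563755 r 0.30888778184274873 F [ 0.5252548   0.2096944  -0.92455844] gap 0.06029797933759384 lat -0.003928005179314076 j [-0.28  0.72  0.87  1.48 -0.44  1.31 -0.64] z [-0.15135951 -0.03558058 -0.98783821]
```

View pics/c6.png

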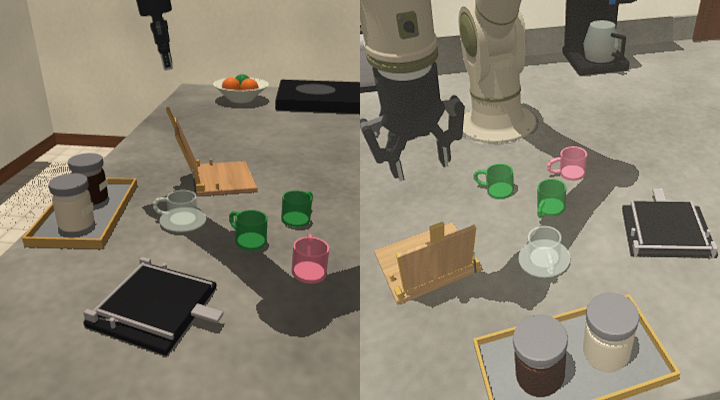

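The oak back is leaning open by itself at (185,150), the black stand is folded, the cup is in place and the gripper is clear. I'll check the panel angle from depth and hand in if it is past 1.75 rad.

Run:
```python
from h import *
v,u=np.mgrid[240:290,562-0:640] if 0 else np.mgrid[225:300,165:290]
P=world('s6',u.ravel(),v.ravel())-H; d=np.array([np.cos(.3),np.sin(.3),0])
m=(P[:,2]>.02)&(P[:,2]<.12)&(abs(P@ax)<.06)&(P@d>-.03); P=P[m]
k=np.polyfit(P[:,2],P@d,1); th=np.pi/2+np.arctan(k[0]); print(m.sum(),th)
if th>1.78: print(env.hand_in())
```

```text
1604 1.9191467755086524
the job is handed in; nothing more can be done
None
```

The oak stand is open to its stop (measured 1.92 rad) and stands by itself, the black stand is still folded, the cup is where it was, and the job is handed in.

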